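# Seat the battery charger on its dock's guide pins

## Robot

A 6-joint arm with a two-finger parallel gripper is mounted at the origin on the work surface. World frame = base frame: x ahead of the robot, y to its left, z up, the work surface at z = 0. Lengths are in m, angles in degrees, forces in N, time in s.
With the tool pointing down it reaches from about 0.275 to 1 m from the base axis. Payload 8.4 kg.
Tool frame: the origin (TCP) lies at the very end of the fingers, on their centre line; the grasp point (between the pads) lies behind it (bot.tcp_to_grasp is the z of the grasp point in the tool frame, in m); z points along the fingers, y is the line along which they close (so a half turn about z gives the same grasp; the last joint's range is limited). The gripper opens to 85 mm and grips with 20 to 120 N. Pads are 22 mm wide; open, the fingers measure 114 mm over their backs; the gripper's body (76 mm by 85 mm) begins 54 mm behind the grasp point. The pads swing forward as they close: fully open they stand 13 mm farther back than shut.
Start: joints at [72.514, 20.225, 93.587, -0, 66.188, -0.138], TCP at [0.186, 0.597, 0.231] pointing down, gripper open.
Joint ranges: [-150.9, 150.9], [-52.94, 120.26], [3.33, 152.33], [-74.26, 254.26], [0, 154.13], [-172.89, 172.89]. Speed limits (degrees/s): [127.2, 127.2, 159.86, 180, 180, 180].

## Interface

Orientations are given as a 3x3 rotation matrix whose columns are the frame's x, y, z axes.
In Python, from workcell import bot gives the robot as it stands. The module is installed in compiled form; this text tells all that it offers.
- The arm moves only by the shell command python3 -m crank 'ROWS' [FORCE]. ROWS is JSON, a list of rows, each an object of numbers: "x", "y", "z": the shift along the tool's x, y, z in mm; "wx", "wy", "wz": the turn, a rotation vector about the tool's x, y, z in degrees; "fingers": the finger opening in mm, from 0 to 85.4. A call has exactly 5 rows; each row shifts and turns the commanded pose from where the row before left it, along the tool's axes as they then stand; what a row does not reach is not made up. A row lasts 1/12 s, in which the tool goes at most 41.7 mm and 7.16 degrees, less where a joint would pass 70% of its speed; a pose out of reach is approached as far as the arm can. A call is refused whole if a number of a shift passes 41.7 or a number of a turn 7.16, either way. A call with a gripper value outside its range is refused whole. The fingers move at their own pace and stop on an object; FORCE is the grip in N (left out, the last holds). Time passes only in rows, so rows that do not move let the fingers close, or fill a call up. It gives the time, the measured TCP pose, the force, the opening and the grip force at its end, in the units of the state.
- bot.sense(): the state, without advancing time (a new reading comes with each control period).
- bot.read_camera(name): name is "scene" or "top" or "wrist"; returns the picture (384x512x3 uint8, red, green, blue); there is no depth.
- bot.camera_params(name): a dict with "fovy" (degrees; the focal length in pixels is half the picture's height over the tangent of half this angle, whatever the lens; pixels are square), "cx", "cy" (the principal point, pixels), "extrinsics" (4x4, takes a point from camera to world coordinates). Camera axes: x right, y down, z forward; pixel columns grow to the right and rows downward; lengths in m; the calibration is good to about 2 mm. The wrist camera is an equidistant fisheye: a pixel r from the principal point sees the ray r / f radians off the axis. A picture is of the moment at which its call begins: read the wrist's pose just before it. camera_params takes no time and is no camera call; for the wrist camera it gives the pose at the moment of the call.
- bot.finish_job(): hands the job in; it is judged then, once.
Trained networks look in the newest picture that a camera, given by its name, has taken for a name from the list of things; names that differ only in an ending like _2 or _b are one class to them, and where a whole thing is asked for, a point or a joint stands for the part that bears it (a point fixed in the world has none). Each returns a list of dicts, best first, with "score" (0 to 1); they miss things now and then, are a little off and sometimes report something else, mostly with a low value. They report only what shows in the picture. A call takes as long as a camera call. They do not tell look-alikes from the thing itself.
- bot.recognise(camera, label): "pixel" ([column, row] in pixels, amid what is visible of it).
The state is a dict: "time": time; "joint_pos": joint angles; "joint_velocities": joint speeds; "joint_efforts": joint torques, N m; "ee_pos": TCP position; "tool_rot": TCP orientation; "contact_force": force on the tool from outside, world axes, zero at the start; "ft_torque": the same for the moment, N m; "gripper_width": finger opening in m; "gripper_force": force on a finger pad.
Only numpy, scipy, OpenCV 4.12 (cv2) and the standard library are available. Lean on these libraries where they do the work, as an engineer would, in place of code of your own. Each camera call takes 0.05 s, during which the arm holds its last target. There are 200 camera calls.

## Task

At the race pit table, pick up the blue battery charger by its orange handle and seat it on the black charging dock, display towards the side of the dock with the lamps, so that both brass pins are in their sockets and the charger sits fully home, flat on the dock. The pins may be clamped anywhere along their slot, so feel for them gently: do not ram or drop the charger on the dock, and leave the wheel, the battery pack and the screwdriver alone. Let go of it when it is home.

Things in the scene. Friction and masses are not known exactly. Their poses are not given: they have to be found in the camera images.
- charger: Loose blue battery charger, a box 150 (x) x 110 (y) x 62 mm high, 0.4 to 0.8 kg, orange carrying handle on top (112 mm high in all). Origin: centre of its flat underside; x along its length, z up; the display is on its front, the -x end; black vent slits on top lie between handle and front.
- socket (a point): Point on the charger's underside midway between its two sockets, same as the charger's origin. Both are round, on the centre line y = 0, 17 mm deep, mouths chamfered 1.5 mm: a 13 mm wide one at x = -48 mm and a 19 mm wide one at x = +48 mm.
- charger_handle (a point): Centre of the handle's bar, 100 mm above the charger's origin. The bar runs along the charger's y: 22 mm wide (x), 24 mm high (88 to 112 mm above the underside), 110 mm long. Below it, between its two posts (y = +-39 to +-55 mm), 26 mm of free room down to the box.
- charger_front (a point): Centre of the charger's front face (display end): 75 mm to -x of its origin, 41 mm up.
- dock: Fixed black charging dock, 210 (x) x 150 (y) x 30 mm high. Origin: centre of its underside; x along its length; its front, with a green and a red lamp on the top edge, is the -x end. A strip with two upright brass pins 96 mm apart is clamped in a slot along the middle of its top.
- dock_top (a point): Centre of the dock's flat top (30 mm up), axes as the dock's. Pins at y = 0, 14 mm tall: 10 mm thick at the -x end, 16 mm at the +x end, top 2 mm tapered to 7 and 13 mm. The middle between them lies up to 20 mm either way along x from this point, differs every time and is not reported: see or feel it. Seated, the charger's underside lies in this plane.
- wheel: Loose rubber wheel lying flat, 64 mm across, 26 mm high, yellow rim. Origin: centre of its underside. Leave alone.
- pack: Loose red hard-case battery pack, 138 (x) x 46 (y) x 25 mm. Origin: centre of its underside. Leave alone.
- driver: Screwdriver lying on the table, 180 mm long, handle to its -x. Leave alone.
There are look-alikes about, which are no part of the job. Of the things that look like the charger, the larger one is meant.

How it is judged:
By the outcome, as a careful person would: the job done as asked, in the order asked, and still so for the second after the job is handed in, with the robot touching nothing.
It also fails if it takes over 64 s, if anything falls off the work surface, if the arm or the gripper's body presses on something with over 40 N, if the wrist force passes 120 N, or if a joint passes its speed limit or range.

## Working session

There is one attempt and no reset: what is moved stays moved. The work goes in short steps, Python scripts to look and compute and a shell command to move; the robot and the scene stay as the last step left them, time stands still between calls to the robot, and variables do not carry over. Pictures are saved under pics/ and viewed, at most 10 in all, crops included, and the job is handed in when it is done.

```bash
mkdir -p pics; cat > h.py <<'E'
import numpy as np, cv2
from workcell import bot
def ray(cam,px,P=None):
    P=P or bot.camera_params(cam); E=np.array(P["extrinsics"]); f=192/np.tan(np.radians(P["fovy"]/2))
    d=np.array([px[0]-P["cx"],px[1]-P["cy"]])
    if cam=="wrist":
        r=np.hypot(*d); t=r/f; v=np.array([*(d/max(r,1e-9)*np.sin(t)),np.cos(t)])
    else: v=np.array([*(d/f),1])
    v=E[:3,:3]@v; return E[:3,3],v/np.linalg.norm(v)
def onz(cam,px,z,P=None):
    o,v=ray(cam,px,P); return o+v*(z-o[2])/v[2]
def tri(*rs):
    A=sum(np.eye(3)-np.outer(v,v) for o,v in rs); b=sum((np.eye(3)-np.outer(v,v))@o for o,v in rs)
    p=np.linalg.solve(A,b); return p,[np.linalg.norm(np.cross(p-o,v)) for o,v in rs]
def proj(cam,p,P=None):
    P=P or bot.camera_params(cam); E=np.array(P["extrinsics"]); f=192/np.tan(np.radians(P["fovy"]/2))
    q=E[:3,:3].T@(np.array(p)-E[:3,3])
    if cam=="wrist":
        r=np.hypot(q[0],q[1]); s=f*np.arctan2(r,q[2])/max(r,1e-9); return np.array([P["cx"]+q[0]*s,P["cy"]+q[1]*s])
    return np.array([P["cx"]+f*q[0]/q[2],P["cy"]+f*q[1]/q[2]])
def save(im,n): cv2.imwrite("pics/"+n,cv2.cvtColor(im,cv2.COLOR_RGB2BGR))
E
python3 - <<'E'
from h import *
ims=[bot.read_camera(c) for c in("scene","top","wrist")]
np.savez("pics/a.npz",*ims)
save(np.vstack([np.hstack(ims[:2]),np.hstack([ims[2],0*ims[2]])])[:, :],"full.png")
b=np.hstack(ims[:2]); save(cv2.resize(b,(800,300),interpolation=cv2.INTER_AREA),"a.png"); save(ims[1],"top.png");save(ims[0],"scene.png")
print(bot.tcp_to_grasp,bot.sense())
for c in("scene","top"):
    P=bot.camera_params(c);print(c,P)
    for l in("charger","charger_handle","charger_front","dock","dock_top","wheel","pack","driver"):
        print(c,l,[(np.round(d["pixel"]).tolist(),round(d["score"],2)) for d in bot.recognise(c,l)])
E
```

```text
-0.0187 {'time': 0.15, 'joint_pos': array([ 7.25132918e+01,  2.02534365e+01,  9.36195087e+01, -1.70862365e-03,
        6.61881350e+01, -1.37893275e-01]), 'joint_velocities': array([ 0.06960231, -0.1894773 , -0.14334419, -0.06209852,  0.13314105,
       -0.0284018 ]), 'joint_efforts': array([ 5.35691088e-04, -6.05636859e+01, -3.42338383e+01, -7.85424231e-05,
        6.13345721e-03,  5.98137808e-05]), 'ee_pos': array([0.18627003, 0.59621212, 0.23073179]), 'tool_rot': array([[-9.54510693e-01,  2.98176542e-01, -2.94309901e-04],
       [ 2.98176686e-01,  9.54510143e-01, -1.02498278e-03],
       [-2.47040361e-05, -1.06611338e-03, -9.99999431e-01]]), 'contact_force': array([-0.13566377,  0.58591292,  0.35144876]), 'ft_torque': array([-0.0097841 ,  0.04599391, -0.05523277]), 'gripper_force': 0.0, 'gripper_width': 0.08568574853258654}
scene {'fovy': 53.343943540911184, 'cx': 258.54587668644274, 'cy': 187.26259877322707, 'extrinsics': array([[ 0.76194446,  0.51852949, -0.38803069,  0.8772287 ],
       [ 0.64752923, -0.6211369 ,  0.44146896, -0.35565196],
       [-0.01210551, -0.58763604, -0.80
[... 534 characters left out ...]
254.6015028902282, 'cy': 197.28366600745895, 'extrinsics': array([[ 0.0205893 , -0.99528015,  0.09483408,  0.48790932],
       [-0.99946952, -0.01809586,  0.02707806,  0.00313027],
       [-0.02523415, -0.09534129, -0.99512475,  0.73418166],
       [ 0.        ,  0.        ,  0.        ,  1.        ]])}
top charger [([138.0, 135.0], 0.9), ([155.0, 230.0], 0.77)]
top charger_handle [([140.0, 133.0], 0.88), ([156.0, 233.0], 0.75)]
top charger_front [([158.0, 230.0], 0.79), ([135.0, 133.0], 0.77)]
top dock [([354.0, 211.0], 0.84)]
top dock_top [([356.0, 212.0], 0.82)]
top wheel [([268.0, 263.0], 0.75)]
top pack [([270.0, 188.0], 0.97)]
top driver [([154.0, 228.0], 0.38), ([269.0, 188.0], 0.21)]
```

View pics/top.png

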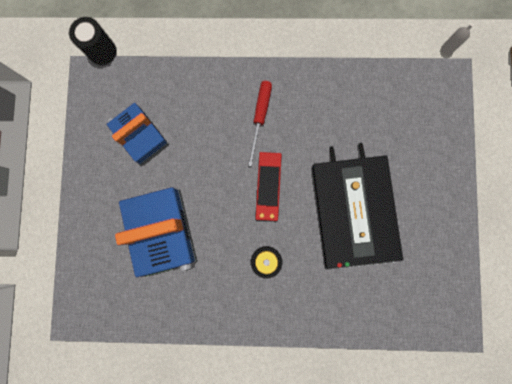

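View pics/scene.png

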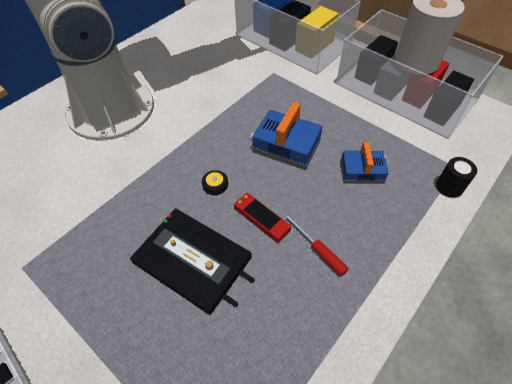

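Two charger-like things: top (155,232)/scene (286,136) and top (138,135)/scene (365,166). The first is plainly the larger, so it is the one meant, with its vents and front towards the robot. The dock's lamps at top (343,264) also face the robot. I'll enlarge both to confirm.

```bash
python3 - <<'E'
from h import *
z=np.load("pics/a.npz"); s,t=z["arr_0"],z["arr_1"]
a=cv2.resize(t[95:285,100:210],None,fx=3,fy=3,interpolation=3); b=cv2.resize(t[145:275,300:415],(int(115*570/130),570),interpolation=3)
save(np.hstack([a,b])[:, :800],"crop.png")
def mask(im,box,lo,hi):
    h=cv2.cvtColor(im,cv2.COLOR_RGB2HSV); m=cv2.inRange(h,lo,hi); k=np.zeros_like(m); x0,y0,x1,y1=box; k[y0:y1,x0:x1]=m[y0:y1,x0:x1]; return k
O=((5,150,120),(16,255,255)); 
mt=mask(t,(100,200,210,290),*O); ms=mask(s,(240,90,330,170),*O)
rt=cv2.minAreaRect(cv2.findNonZero(mt)); rs=cv2.minAreaRect(cv2.findNonZero(ms))
print("handle",rt,rs)
print(tri(ray("top",rt[0]),ray("scene",rs[0])))
for c in cv2.boxPoints(rt): print(np.round(c), onz("top",c,.112)[:2].round(4))
# dock outline in top
g=cv2.cvtColor(t,cv2.COLOR_RGB2GRAY); m=np.zeros_like(g); m[148:275,308:410]=(g[148:275,308:410]<45)*255
m=cv2.morphologyEx(m,cv2.MORPH_OPEN,np.ones((9,9))); 
c=max(cv2.findContours(m,0,2)[0],key=cv2.contourArea); r=cv2.approxPolyDP(c,6,True)[:,0]; print(r.tolist())
for p in r: print(p,onz("top",p,.03)[:2].round(4))
# brass pins
h=mask(t,(335,165,380,250),(10,90,60),(30,255,255))
n,_,st,ce=cv2.connectedComponentsWithStats(h)
for i in range(1,n):
    if st[i,4]>3: print("top br",st[i],ce[i].round(1),onz("top",ce[i],.044)[:2].round(4))
h=mask(s,(150,220,225,285),(10,90,60),(30,255,255))
n,_,st,ce=cv2.connectedComponentsWithStats(h)
for i in range(1,n):
    if st[i,4]>3: print("sc br",st[i],ce[i].round(1),onz("scene",ce[i],.04)[:2].round(4))
E
```

```text
handle ((146.7442169189453, 231.58482360839844), (12.189589500427246, 63.74437713623047), 75.46554565429688) ((287.7898864746094, 121.48233032226562), (12.668787002563477, 42.22929382324219), 29.24882698059082)
(array([0.481687  , 0.21303512, 0.08908509]), [np.float64(0.002559372383295444), np.float64(0.0025593723832955427)])
[114. 234.] [0.4787 0.2646]
[176. 218.] [0.5088 0.157 ]
[179. 229.] [0.4883 0.1508]
[117. 245.] [0.4583 0.258 ]
[[388, 231], [397, 239]]
[388 231] [ 0.4938 -0.2389]
[397 239] [ 0.4787 -0.256 ]
top br [352 182   7   7  42] [355.1 185. ] [ 0.581  -0.1722]
top br [353 203   4  15  22] [354.3 209.6] [ 0.5333 -0.1705]
top br [359 202   4  16  24] [360.6 209.7] [ 0.5335 -0.1824]
top br [360 233   5   4  17] [362.1 234.4] [ 0.4862 -0.185 ]
sc br [171 240   5   6  20] [172.8 242.4] [ 0.4859 -0.1885]
sc br [187 249  13   8  19] [193.1 252.9] [ 0.5364 -0.178 ]
sc br [183 254  13   8  23] [189.5 257.3] [ 0.538  -0.1898]
sc br [206 261   7   9  50] [209.  264.9] [ 0.5808 -0.1758]
```

View pics/crop.png

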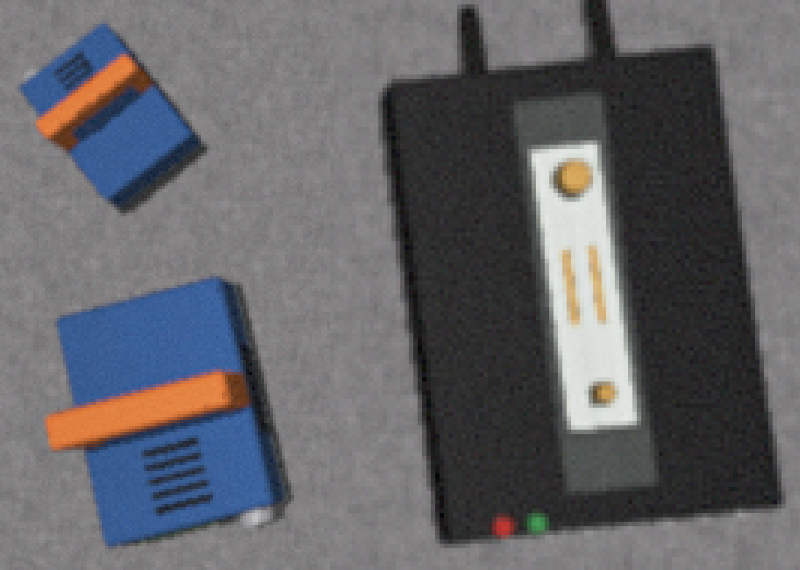

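The crop confirms it. The large charger at top (155,232) has its vents on the robot side, and its handle yaw is about 15.6°. The pins are at top (355,185) and (362,234), giving a mid point near (0.5335,-0.180) and a yaw of about 7.7°. Moving to the charger now.

```bash
python3 -m crank '[{"x":-33,"y":-23,"wz":7.1},{"x":-35,"y":-19,"wz":7.1},{"x":-37,"y":-14,"wz":7.1},{"x":-39,"y":-10,"wz":7.1},{"x":-40,"y":-5,"wz":7.1}]'
python3 -m crank '[{"x":-40,"wz":7.1},{"x":-40,"y":5,"wz":7.1},{"x":-39,"y":10,"wz":7.1},{"x":-37,"y":15},{}]'
cat > look.py <<'E'
import sys
from h import *
P=bot.camera_params("wrist"); im=bot.read_camera("wrist"); s=bot.sense()
import pickle; pickle.dump((P,im,s),open(f"pics/{sys.argv[1]}.pkl","wb")); save(im,sys.argv[1]+".png")
print(s["ee_pos"].round(4),s["tool_rot"].round(3).tolist(),np.array(P["extrinsics"])[:3,3].round(3))
h=cv2.cvtColor(im,cv2.COLOR_RGB2HSV); m=cv2.inRange(h,(5,150,90),(16,255,255))
n,_,st,ce=cv2.connectedComponentsWithStats(m)
for i in range(1,n):
    if st[i,4]>300:
        l=(_==i).astype(np.uint8); print(st[i],cv2.minAreaRect(cv2.findNonZero(l)),[onz("wrist",c,.112,P)[:2].round(4).tolist() for c in cv2.boxPoints(cv2.minAreaRect(cv2.findNonZero(l)))])
E
python3 look.py w1
```

```text
[0.1864 0.5966 0.2313] [[-0.955, 0.298, 0.0], [0.298, 0.955, 0.0], [-0.0, 0.0, -1.0]] [0.117 0.617 0.374]$[0]: bad value
$[0]: bad value
```

View pics/w1.png

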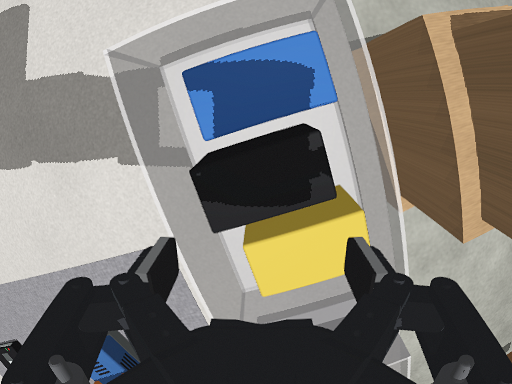

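The picture shows the bin under the start pose, and the rows were refused. I'll try again with every key given in each row.

```bash
python3 -m crank '[{"x":-33,"y":-23,"z":0,"wx":0,"wy":0,"wz":7.1,"fingers":85},{"x":-35,"y":-19,"z":0,"wx":0,"wy":0,"wz":7.1,"fingers":85},{"x":-37,"y":-14,"z":0,"wx":0,"wy":0,"wz":7.1,"fingers":85},{"x":-39,"y":-10,"z":0,"wx":0,"wy":0,"wz":7.1,"fingers":85},{"x":-40,"y":-5,"z":0,"wx":0,"wy":0,"wz":7.1,"fingers":85}]' &&
python3 -m crank '[{"x":-40,"y":0,"z":0,"wx":0,"wy":0,"wz":7.1,"fingers":85},{"x":-40,"y":5,"z":0,"wx":0,"wy":0,"wz":7.1,"fingers":85},{"x":-39,"y":10,"z":0,"wx":0,"wy":0,"wz":7.1,"fingers":85},{"x":-37,"y":15,"z":0,"wx":0,"wy":0,"wz":0,"fingers":85},{"x":0,"y":0,"z":0,"wx":0,"wy":0,"wz":0,"fingers":85}]'
python3 look.py w2
```

```text
time: 1.42
ee_pos: [0.3084, 0.4359, 0.2314]
tool_rot: [[-0.6, 0.8, 0.0], [0.8, 0.6, 0.0], [0.0, 0.0, -1.0]]
contact_force: [0.5, 0.1, -1.1]
gripper_width: 0.0847
gripper_force: 0.0
time: 1.83
ee_pos: [0.4086, 0.3052, 0.2316]
tool_rot: [[-0.269, 0.963, 0.002], [0.963, 0.269, -0.002], [-0.002, 0.001, -1.0]]
contact_force: [-0.8, -0.0, 0.4]
gripper_width: 0.0851
gripper_force: 0.0
[0.4071 0.3073 0.2315] [[-0.269, 0.963, 0.001], [0.963, 0.269, -0.0], [-0.0, 0.001, -1.0]] [0.389 0.374 0.374]
[ 289  220   29  100 2140] ((302.82000732421875, 269.580322265625), (25.90127182006836, 99.6089859008789), 2.5261168479919434) [[0.4812, 0.1581], [0.4467, 0.2781], [0.4715, 0.2835], [0.5114, 0.163]]
[429 224  24  54 692] ((441.579345703125, 250.4060516357422), (54.23744583129883, 17.981327056884766), 80.78897094726562) [[0.5952, 0.3087], [0.618, 0.3174], [0.6734, 0.2554], [0.6461, 0.2474]]
```

```bash
python3 -m crank '[{"x":-37,"y":9,"z":0,"wx":0,"wy":0,"wz":0,"fingers":85},{"x":-37,"y":9,"z":0,"wx":0,"wy":0,"wz":0,"fingers":85},{"x":-37,"y":9,"z":0,"wx":0,"wy":0,"wz":0,"fingers":85},{"x":-37,"y":9,"z":0,"wx":0,"wy":0,"wz":0,"fingers":85},{"x":-37,"y":9,"z":0,"wx":0,"wy":0,"wz":0,"fingers":85}]' &&
python3 -m crank '[{"x":0,"y":0,"z":0,"wx":0,"wy":0,"wz":0,"fingers":85},{"x":0,"y":0,"z":0,"wx":0,"wy":0,"wz":0,"fingers":85},{"x":0,"y":0,"z":0,"wx":0,"wy":0,"wz":0,"fingers":85},{"x":0,"y":0,"z":0,"wx":0,"wy":0,"wz":0,"fingers":85},{"x":0,"y":0,"z":0,"wx":0,"wy":0,"wz":0,"fingers":85}]'
python3 look.py w3
```

```text
time: 2.3
ee_pos: [0.4994, 0.1438, 0.2315]
tool_rot: [[-0.275, 0.962, 0.0], [0.962, 0.275, 0.001], [0.0, 0.001, -1.0]]
contact_force: [1.2, 1.1, -0.2]
gripper_width: 0.0851
gripper_force: 0.0
time: 2.72
ee_pos: [0.4984, 0.1456, 0.2312]
tool_rot: [[-0.275, 0.961, -0.0], [0.961, 0.275, 0.0], [0.0, -0.0, -1.0]]
contact_force: [0.3, 0.8, -0.6]
gripper_width: 0.0851
gripper_force: 0.0
[0.4985 0.1455 0.2313] [[-0.275, 0.961, -0.0], [0.961, 0.275, 0.0], [0.0, -0.0, -1.0]] [0.478 0.214 0.374]
[ 253   50   24  120 2833] ((264.5, 109.5), (119.0, 23.0), 90.0) [[0.4585, 0.2582], [0.4776, 0.2637], [0.5074, 0.1617], [0.4875, 0.156]]
[ 417   90   38   62 1065] ((436.5459899902344, 120.06245422363281), (65.23030853271484, 22.87508773803711), 74.1974868774414) [[0.6152, 0.2732], [0.6376, 0.2892], [0.6822, 0.2379], [0.6571, 0.2226]]
```

View pics/w3.png

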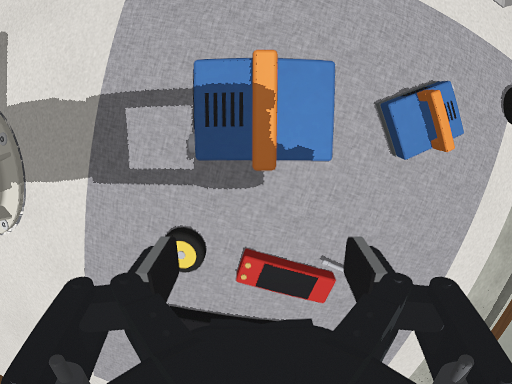

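The wrist view w3 shows the large charger squarely below. Its orange bar is centred at pixel (264,110), its vents are on the left (front), and the look-alike is at (437,120). I'll go to the handle, after a quick height check from two views.

```bash
python3 - <<'E'
from h import *
import pickle
P,im,s=pickle.load(open("pics/w3.pkl","rb")); P2,_,_=pickle.load(open("pics/w2.pkl","rb"))
print(tri(ray("wrist",(264.5,110),P),ray("scene",(287.8,121.5)),ray("top",(146.7,231.6))))
print(tri(ray("wrist",(264.5,110),P),ray("wrist",(302.8,269.6),P2)))
E
python3 -m crank '[{"x":33,"y":1,"z":0,"wx":0,"wy":0,"wz":0,"fingers":85},{"x":33,"y":1,"z":0,"wx":0,"wy":0,"wz":0,"fingers":85},{"x":0,"y":0.6,"z":25,"wx":0,"wy":0,"wz":0,"fingers":85},{"x":0,"y":0,"z":30,"wx":0,"wy":0,"wz":0,"fingers":85},{"x":0,"y":0,"z":20,"wx":0,"wy":0,"wz":0,"fingers":85}]' &&
python3 -m crank '[{"x":0,"y":0,"z":15,"wx":0,"wy":0,"wz":0,"fingers":85},{"x":0,"y":0,"z":10,"wx":0,"wy":0,"wz":0,"fingers":85},{"x":0,"y":0,"z":0,"wx":0,"wy":0,"wz":0,"fingers":85},{"x":0,"y":0,"z":0,"wx":0,"wy":0,"wz":0,"fingers":85},{"x":0,"y":0,"z":0,"wx":0,"wy":0,"wz":0,"fingers":85}]'
python3 look.py w4
```

```text
(array([0.48276783, 0.21054388, 0.09251162]), [np.float64(0.0013099539984277563), np.float64(0.002369078482751493), np.float64(0.0033797290949436135)])
(array([0.48417026, 0.20959491, 0.08196473]), [np.float64(0.001003991879808991), np.float64(0.001003991879809011)])
time: 3.18
ee_pos: [0.4823, 0.2098, 0.1547]
tool_rot: [[-0.276, 0.961, -0.0], [0.961, 0.276, -0.0], [0.0, -0.0, -1.0]]
contact_force: [-0.0, 0.0, 0.0]
gripper_width: 0.0851
gripper_force: 0.0
time: 3.6
ee_pos: [0.4841, 0.2089, 0.1323]
tool_rot: [[-0.273, 0.962, 0.001], [0.962, 0.273, 0.001], [0.0, 0.001, -1.0]]
contact_force: [0.2, 1.0, 0.2]
gripper_width: 0.0854
gripper_force: 0.0
[0.4842 0.2089 0.1324] [[-0.273, 0.962, 0.002], [0.962, 0.273, 0.001], [0.0, 0.002, -1.0]] [0.464 0.278 0.275]
[ 241  126   39  170 5919] ((260.0, 210.5), (169.0, 38.0), 90.0) [[0.457, 0.2629], [0.477, 0.2685], [0.5093, 0.1634], [0.4848, 0.1564]]
[ 458  157   38   81 1706] ((478.51837158203125, 196.62228393554688), (82.08172607421875, 30.904260635375977), 81.46923065185547) [[0.5945, 0.2863], [0.6208, 0.2985], [0.67, 0.2467], [0.6367, 0.2361]]
```

View pics/w4.png

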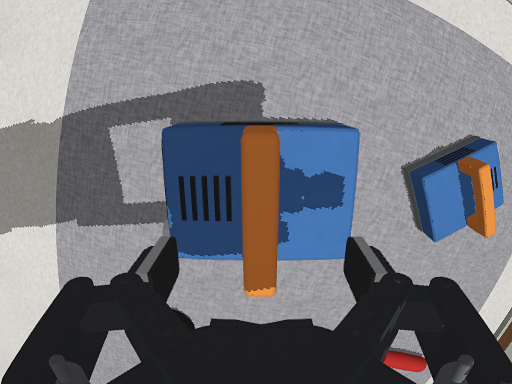

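The bar is centred between the fingers at columns 241–280. Descending the last 51 mm and closing gently, then gripping.

```bash
python3 -m crank '[{"x":0,"y":-1,"z":15,"wx":0,"wy":0,"wz":0,"fingers":85},{"x":0,"y":-1,"z":15,"wx":0,"wy":0,"wz":0,"fingers":85},{"x":0,"y":0,"z":12,"wx":0,"wy":0,"wz":0,"fingers":85},{"x":0,"y":0,"z":9,"wx":0,"wy":0,"wz":0,"fingers":85},{"x":0,"y":0,"z":0,"wx":0,"wy":0,"wz":0,"fingers":60}]' 60 &&
python3 -m crank '[{"x":0,"y":0,"z":0,"wx":0,"wy":0,"wz":0,"fingers":40},{"x":0,"y":0,"z":0,"wx":0,"wy":0,"wz":0,"fingers":30},{"x":0,"y":0,"z":0,"wx":0,"wy":0,"wz":0,"fingers":20},{"x":0,"y":0,"z":0,"wx":0,"wy":0,"wz":0,"fingers":10},{"x":0,"y":0,"z":0,"wx":0,"wy":0,"wz":0,"fingers":0}]' 60
python3 -m crank '[{"x":0,"y":0,"z":0,"wx":0,"wy":0,"wz":0,"fingers":0},{"x":0,"y":0,"z":0,"wx":0,"wy":0,"wz":0,"fingers":0},{"x":0,"y":0,"z":0,"wx":0,"wy":0,"wz":0,"fingers":0},{"x":0,"y":0,"z":0,"wx":0,"wy":0,"wz":0,"fingers":0},{"x":0,"y":0,"z":0,"wx":0,"wy":0,"wz":0,"fingers":0}]' 80
```

```text
time: 4.07
ee_pos: [0.4811, 0.2076, 0.0795]
tool_rot: [[-0.273, 0.962, -0.001], [0.962, 0.273, -0.0], [-0.0, -0.001, -1.0]]
contact_force: [0.1, -0.6, -0.3]
gripper_width: 0.0751
gripper_force: 0.0
time: 4.48
ee_pos: [0.4825, 0.2082, 0.0812]
tool_rot: [[-0.273, 0.962, 0.002], [0.962, 0.273, 0.001], [0.0, 0.002, -1.0]]
contact_force: [1.4, -0.6, 5.4]
gripper_width: 0.0207
gripper_force: 58.7
time: 4.9
ee_pos: [0.4825, 0.2082, 0.0812]
tool_rot: [[-0.273, 0.962, 0.002], [0.962, 0.273, 0.001], [0.0, 0.002, -1.0]]
contact_force: [1.0, -0.3, 6.9]
gripper_width: 0.0209
gripper_force: 78.3
```

```bash
python3 -m crank '[{"x":0,"y":0,"z":-5,"wx":0,"wy":0,"wz":0,"fingers":0},{"x":0,"y":0,"z":-15,"wx":0,"wy":0,"wz":0,"fingers":0},{"x":0,"y":0,"z":-25,"wx":0,"wy":0,"wz":0,"fingers":0},{"x":0,"y":0,"z":-25,"wx":0,"wy":0,"wz":0,"fingers":0},{"x":0,"y":0,"z":-15,"wx":0,"wy":0,"wz":0,"fingers":0}]' 80 &&
python3 -m crank '[{"x":0,"y":0,"z":-10,"wx":0,"wy":0,"wz":0,"fingers":0},{"x":0,"y":0,"z":-5,"wx":0,"wy":0,"wz":0,"fingers":0},{"x":0,"y":0,"z":0,"wx":0,"wy":0,"wz":0,"fingers":0},{"x":0,"y":0,"z":0,"wx":0,"wy":0,"wz":0,"fingers":0},{"x":0,"y":0,"z":0,"wx":0,"wy":0,"wz":0,"fingers":0}]' 80
python3 look.py w5; python3 -c "
from h import *
s=bot.sense();print(s['contact_force'],s['ft_torque'])"
```

```text
time: 5.32
ee_pos: [0.4814, 0.2078, 0.167]
tool_rot: [[-0.273, 0.962, 0.0], [0.962, 0.273, -0.0], [-0.0, 0.0, -1.0]]
contact_force: [1.3, -0.2, -7.6]
gripper_width: 0.021
gripper_force: 79.4
time: 5.73
ee_pos: [0.4807, 0.2075, 0.179]
tool_rot: [[-0.273, 0.962, -0.002], [0.962, 0.273, -0.001], [-0.0, -0.002, -1.0]]
contact_force: [-0.1, -0.3, -7.3]
gripper_width: 0.0207
gripper_force: 79.4
[0.4807 0.2075 0.179 ] [[-0.273, 0.962, -0.002], [0.962, 0.273, -0.001], [-0.0, -0.002, -1.0]] [0.461 0.276 0.321]
[ 234  132   55  192 9310] ((261.0, 227.5), (191.0, 54.0), 90.0) [[0.4478, 0.2517], [0.4844, 0.2621], [0.5369, 0.0993], [0.4889, 0.0855]]
[ 437  148   35   71 1299] ((455.673095703125, 182.86538696289062), (72.56297302246094, 25.691213607788086), 78.69007110595703) [[0.6035, 0.2866], [0.6273, 0.2992], [0.6758, 0.246], [0.6472, 0.2342]]
[ 0.87604388  0.93376919 -7.70305908] [-0.00564475 -0.00735348 -0.02959409]
```

View pics/w5.png

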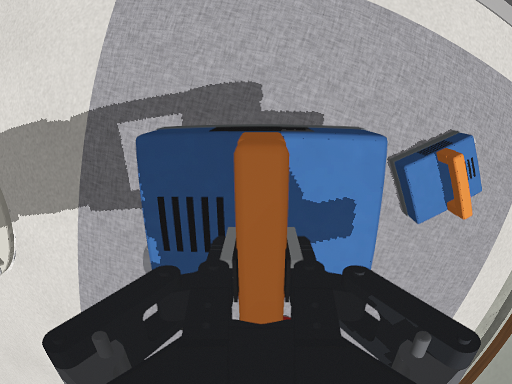

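```bash
python3 - <<'E'
from h import *
import pickle
P,im,s=pickle.load(open("pics/w5.pkl","rb")); R=s["tool_rot"];p=s["ee_pos"]
g=cv2.cvtColor(im,cv2.COLOR_RGB2HSV); print("col261",[(r,*g[r,261]) for r in range(126,164,2)]); print("col340",[(r,*g[r,340]) for r in range(122,148,2)])
for n,px,dz,h in (("bar top edge",(261,152),.0308,55),("bar low edge",(261,132),.0068,55),("box top edge",(340,136),-.0193,55),("box left",(139,140),-.0193,-75),("box right",(386,140),-.0193,75)):
    q=R.T@(onz("wrist",px,p[2]+dz,P)-p); print(n,(q*1000).round(1),h)
E
```

```text
col261 [(126, np.uint8(100), np.uint8(17), np.uint8(44)), (128, np.uint8(120), np.uint8(12), np.uint8(21)), (130, np.uint8(165), np.uint8(23), np.uint8(22)), (132, np.uint8(11), np.uint8(160), np.uint8(113)), (134, np.uint8(13), np.uint8(196), np.uint8(130)), (136, np.uint8(13), np.uint8(192), np.uint8(130)), (138, np.uint8(13), np.uint8(196), np.uint8(130)), (140, np.uint8(12), np.uint8(190), np.uint8(130)), (142, np.uint8(12), np.uint8(195), np.uint8(131)), (144, np.uint8(12), np.uint8(191), np.uint8(136)), (146, np.uint8(13), np.uint8(192), np.uint8(142)), (148, np.uint8(13), np.uint8(193), np.uint8(145)), (150, np.uint8(13), np.uint8(190), np.uint8(146)), (152, np.uint8(13), np.uint8(191), np.uint8(148)), (154, np.uint8(13), np.uint8(188), np.uint8(149)), (156, np.uint8(13), np.uint8(190), np.uint8(149)), (158, np.uint8(13), np.uint8(192), np.uint8(149)), (160, np.uint8(13), np.uint8(188), np.uint8(149)), (162, np.uint8(13), np.uint8(190), np.uint8(149))]
col340 [(122, np.uint8(126), np.uint8(8), np.uint8(165)), (124, np.uint8(128), np.uint8(6), np.uint8(157)), (126, np.uint8(105), np.uint8(12), np.uint8(83)), (128, np.uint8(109), np.uint8(88), np.uint8(81)), (130, np.uint8(108), np.uint8(160), np.uint8(89)), (132, np.uint8(109), np.uint8(159), np.uint8(88)), (134, np.uint8(108), np.uint8(159), np.uint8(128)), (136, np.uint8(107), np.uint8(159), np.uint8(157)), (138, np.uint8(107), np.uint8(160), np.uint8(166)), (140, np.uint8(107), np.uint8(158), np.uint8(178)), (142, np.uint8(107), np.uint8(156), np.uint8(178)), (144, np.uint8(107), np.uint8(156), np.uint8(177)), (146, np.uint8(107), np.uint8(156), np.uint8(177))]
bar top edge [ 53.2  -0.4 -30.8] 55
bar low edge [58.5 -0.4 -6.8] 55
box top edge [54.5 43.5 19.2] 55
box left [ 53.1 -70.9  19.5] -75
box right [53.4 71.8 19.1] 75
```

Held level and centred in the grip, about 0.75 kg. I'll turn to the dock's yaw and pass beyond it to -y, so the wrist camera can see the pins past the charger.

```bash
python3 -m crank '[{"x":-5,"y":0,"z":0,"wx":0,"wy":0,"wz":4.1,"fingers":0},{"x":-12,"y":0,"z":0,"wx":0,"wy":0,"wz":4.1,"fingers":0},{"x":-20,"y":0,"z":0,"wx":0,"wy":0,"wz":0,"fingers":0},{"x":-30,"y":0,"z":0,"wx":0,"wy":0,"wz":0,"fingers":0},{"x":-35,"y":0,"z":0,"wx":0,"wy":0,"wz":0,"fingers":0}]' 80 &&
python3 -m crank '[{"x":-35,"y":0,"z":0,"wx":0,"wy":0,"wz":0,"fingers":0},{"x":-35,"y":0,"z":0,"wx":0,"wy":0,"wz":0,"fingers":0},{"x":-35,"y":0,"z":0,"wx":0,"wy":0,"wz":0,"fingers":0},{"x":-35,"y":0,"z":0,"wx":0,"wy":0,"wz":0,"fingers":0},{"x":-35,"y":0,"z":0,"wx":0,"wy":0,"wz":0,"fingers":0}]' 80 &&
python3 -m crank '[{"x":-35,"y":0,"z":0,"wx":0,"wy":0,"wz":0,"fingers":0},{"x":-35,"y":0,"z":0,"wx":0,"wy":0,"wz":0,"fingers":0},{"x":-35,"y":0,"z":0,"wx":0,"wy":0,"wz":0,"fingers":0},{"x":-35,"y":0,"z":0,"wx":0,"wy":0,"wz":0,"fingers":0},{"x":-35,"y":0,"z":0,"wx":0,"wy":0,"wz":0,"fingers":0}]' 80 &&
python3 -m crank '[{"x":-30,"y":0,"z":0,"wx":0,"wy":0,"wz":0,"fingers":0},{"x":-20,"y":0,"z":0,"wx":0,"wy":0,"wz":0,"fingers":0},{"x":-10,"y":0,"z":0,"wx":0,"wy":0,"wz":0,"fingers":0},{"x":0,"y":0,"z":0,"wx":0,"wy":0,"wz":0,"fingers":0},{"x":0,"y":0,"z":0,"wx":0,"wy":0,"wz":0,"fingers":0}]' 80
python3 -m crank '[{"x":0,"y":0,"z":0,"wx":0,"wy":0,"wz":0,"fingers":0},{"x":0,"y":0,"z":0,"wx":0,"wy":0,"wz":0,"fingers":0},{"x":0,"y":0,"z":0,"wx":0,"wy":0,"wz":0,"fingers":0},{"x":0,"y":0,"z":0,"wx":0,"wy":0,"wz":0,"fingers":0},{"x":0,"y":0,"z":0,"wx":0,"wy":0,"wz":0,"fingers":0}]' 80
python3 look.py w6
```

```text
time: 6.2
ee_pos: [0.4963, 0.1069, 0.1794]
tool_rot: [[-0.135, 0.991, -0.001], [0.991, 0.135, 0.0], [0.0, -0.001, -1.0]]
contact_force: [1.4, 0.5, -6.9]
gripper_width: 0.021
gripper_force: 79.3
time: 6.62
ee_pos: [0.5195, -0.0681, 0.1794]
tool_rot: [[-0.133, 0.991, -0.001], [0.991, 0.133, 0.0], [0.0, -0.001, -1.0]]
contact_force: [-0.4, 0.3, -7.2]
gripper_width: 0.021
gripper_force: 79.3
time: 7.03
ee_pos: [0.5427, -0.2414, 0.1791]
tool_rot: [[-0.133, 0.991, -0.002], [0.991, 0.133, 0.001], [0.001, -0.002, -1.0]]
contact_force: [0.8, 0.5, -6.3]
gripper_width: 0.0207
gripper_force: 79.4
time: 7.45
ee_pos: [0.5507, -0.299, 0.1791]
tool_rot: [[-0.132, 0.991, -0.002], [0.991, 0.132, 0.001], [0.002, -0.002, -1.0]]
contact_force: [0.3, 0.5, -7.2]
gripper_width: 0.021
gripper_force: 79.4
time: 7.87
ee_pos: [0.5514, -0.2987, 0.1804]
tool_rot: [[-0.134, 0.991, 0.0], [0.991, 0.134, -0.0], [-0.0, 0.0, -1.0]]
contact_force: [-0.0, -0.2, -6.9]
gripper_width: 0.021
gripper_force: 79.4
[ 0.5514 -0.2989  0.1805] [[-0.134, 0.991, 0.0], [0.991, 0.134, -0.0], [-0.0, 0.0, -1.0]] [ 0.542 -0.228  0.323]
[ 234  132   55  192 9297] ((261.0, 227.5), (191.0, 54.0), 90.0) [[0.5252, -0.2505], [0.5632, -0.2453], [0.5922, -0.4152], [0.5425, -0.4219]]
```

View pics/w6.png

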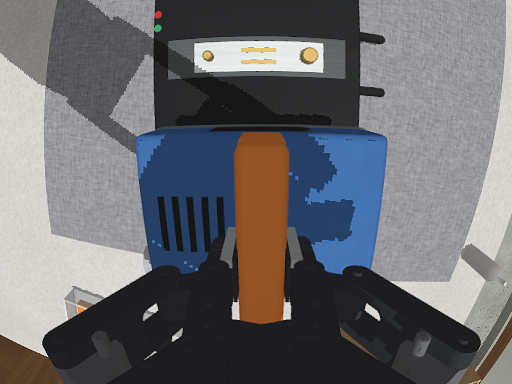

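The wrist view shows the thin pin at (208,56), the thick pin at (310,55) and the lamps at (158,15) and (158,28), on the display side of the held charger.

```bash
python3 - <<'E'
from h import *
import pickle
P,im,s=pickle.load(open("pics/w6.pkl","rb")); R=s["tool_rot"];p=s["ee_pos"]
h=cv2.cvtColor(im,cv2.COLOR_RGB2HSV)
for n,(x0,x1) in (("thin",(198,220)),("thick",(296,322))):
    m=cv2.inRange(h,(10,80,60),(30,255,255)); k=np.zeros_like(m); k[42:72,x0:x1]=m[42:72,x0:x1]
    pts=cv2.findNonZero(k)[:,0]; c=pts.mean(0); print(n,pts.min(0),pts.max(0),c.round(1))
    v=h[...,2]; b=np.argwhere((k>0)&(v>200))[:,::-1]; print(" bright",b.min(0),b.max(0),b.mean(0).round(1))
    for z,q in ((.044,b.mean(0)),(.040,c)):
        w=onz("wrist",q,z,P); print("  z",z,w[:2].round(4),"tool",(R.T@(w-p)*1000).round(1))
E
```

```text
thin [203  51] [213  60] [207.7  55.6]
 bright [204  52] [210  57] [206.6  54.6]
  z 0.044 [ 0.485  -0.1875] tool [119.3 -50.9 136.4]
  z 0.04 [ 0.4854 -0.1878] tool [119.  -50.6 140.4]
thick [301  48] [317  63] [308.7  55.3]
 bright [304  48] [316  60] [309.9  54.4]
  z 0.044 [ 0.58   -0.1747] tool [119.3  44.9 136.5]
  z 0.04 [ 0.5795 -0.175 ] tool [119.   44.4 140.5]
```

Pin spacing measures 95.8 mm and the yaw already matches. The move is +118 in x and -3 in y. After that I'll descend to just above the pins, at TCP z of about 0.130.

```bash
python3 -m crank '[{"x":15,"y":-3.2,"z":0,"wx":0,"wy":0,"wz":0,"fingers":0},{"x":30,"y":0,"z":0,"wx":0,"wy":0,"wz":0,"fingers":0},{"x":35,"y":0,"z":0,"wx":0,"wy":0,"wz":0,"fingers":0},{"x":25,"y":0,"z":0,"wx":0,"wy":0,"wz":0,"fingers":0},{"x":13.4,"y":0,"z":0,"wx":0,"wy":0,"wz":0,"fingers":0}]' 80 &&
python3 -m crank '[{"x":0,"y":0,"z":10,"wx":0,"wy":0,"wz":0,"fingers":0},{"x":0,"y":0,"z":15,"wx":0,"wy":0,"wz":0,"fingers":0},{"x":0,"y":0,"z":15,"wx":0,"wy":0,"wz":0,"fingers":0},{"x":0,"y":0,"z":7,"wx":0,"wy":0,"wz":0,"fingers":0},{"x":0,"y":0,"z":3,"wx":0,"wy":0,"wz":0,"fingers":0}]' 80 &&
python3 -m crank '[{"x":0,"y":0,"z":0,"wx":0,"wy":0,"wz":0,"fingers":0},{"x":0,"y":0,"z":0,"wx":0,"wy":0,"wz":0,"fingers":0},{"x":0,"y":0,"z":0,"wx":0,"wy":0,"wz":0,"fingers":0},{"x":0,"y":0,"z":0,"wx":0,"wy":0,"wz":0,"fingers":0},{"x":0,"y":0,"z":0,"wx":0,"wy":0,"wz":0,"fingers":0}]' 80
python3 -c "
from h import *
s=bot.sense();p=s['ee_pos'];print(p.round(4), s['contact_force'].round(1),s['ft_torque'].round(2),(s['tool_rot'].T@(np.array([.5325,-.1811,p[2]])-p)*1e3).round(1))"
```

```text
time: 8.33
ee_pos: [0.5314, -0.1796, 0.1803]
tool_rot: [[-0.134, 0.991, -0.001], [0.991, 0.134, 0.001], [0.001, -0.001, -1.0]]
contact_force: [1.0, 0.2, -7.0]
gripper_width: 0.021
gripper_force: 79.4
time: 8.75
ee_pos: [0.5318, -0.1827, 0.1289]
tool_rot: [[-0.133, 0.991, -0.002], [0.991, 0.133, 0.0], [0.001, -0.002, -1.0]]
contact_force: [-1.3, -0.5, -7.1]
gripper_width: 0.0208
gripper_force: 79.3
time: 9.17
ee_pos: [0.5327, -0.1826, 0.1309]
tool_rot: [[-0.133, 0.991, 0.001], [0.991, 0.133, -0.0], [-0.001, 0.001, -1.0]]
contact_force: [0.2, 0.3, -7.3]
gripper_width: 0.0209
gripper_force: 79.2
[ 0.5327 -0.1826  0.1309] [ 0.2  0.3 -7.3] [ 0.04 -0.    0.02] [ 1.5 -0.  -0. ]
```

```bash
python3 -m crank '[{"x":0.5,"y":0,"z":1.5,"wx":0,"wy":0,"wz":0,"fingers":0},{"x":0,"y":0,"z":1.5,"wx":0,"wy":0,"wz":0,"fingers":0},{"x":0,"y":0,"z":1,"wx":0,"wy":0,"wz":0,"fingers":0},{"x":0,"y":0,"z":1,"wx":0,"wy":0,"wz":0,"fingers":0},{"x":0,"y":0,"z":1,"wx":0,"wy":0,"wz":0,"fingers":0}]' 80 &&
python3 -m crank '[{"x":0,"y":0,"z":0.5,"wx":0,"wy":0,"wz":0,"fingers":0},{"x":0,"y":0,"z":0.5,"wx":0,"wy":0,"wz":0,"fingers":0},{"x":0,"y":0,"z":0.5,"wx":0,"wy":0,"wz":0,"fingers":0},{"x":0,"y":0,"z":0,"wx":0,"wy":0,"wz":0,"fingers":0},{"x":0,"y":0,"z":0,"wx":0,"wy":0,"wz":0,"fingers":0}]' 80
```

```text
time: 9.58
ee_pos: [0.5323, -0.1818, 0.1241]
tool_rot: [[-0.133, 0.991, -0.0], [0.991, 0.133, 0.0], [0.0, -0.0, -1.0]]
contact_force: [-0.2, 0.2, -6.8]
gripper_width: 0.0206
gripper_force: 79.4
time: 10.0
ee_pos: [0.5323, -0.1819, 0.1228]
tool_rot: [[-0.133, 0.991, -0.0], [0.991, 0.133, -0.0], [-0.0, -0.0, -1.0]]
contact_force: [-0.9, 0.4, -7.1]
gripper_width: 0.0209
gripper_force: 79.4
```

No contact force although the underside is already about 2 mm below the pin tops, so the pins are entering. Carrying on slowly.

```bash
python3 -m crank '[{"x":0,"y":0,"z":1,"wx":0,"wy":0,"wz":0,"fingers":0},{"x":0,"y":0,"z":1,"wx":0,"wy":0,"wz":0,"fingers":0},{"x":0,"y":0,"z":1,"wx":0,"wy":0,"wz":0,"fingers":0},{"x":0,"y":0,"z":1,"wx":0,"wy":0,"wz":0,"fingers":0},{"x":0,"y":0,"z":0,"wx":0,"wy":0,"wz":0,"fingers":0}]' 80
```

```text
time: 10.42
ee_pos: [0.5322, -0.1818, 0.1185]
tool_rot: [[-0.133, 0.991, -0.0], [0.991, 0.133, 0.0], [0.0, -0.0, -1.0]]
contact_force: [0.2, -0.3, -6.9]
gripper_width: 0.0213
gripper_force: 79.4
```

```bash
python3 -m crank '[{"x":0,"y":0,"z":1,"wx":0,"wy":0,"wz":0,"fingers":0},{"x":0,"y":0,"z":1,"wx":0,"wy":0,"wz":0,"fingers":0},{"x":0,"y":0,"z":1,"wx":0,"wy":0,"wz":0,"fingers":0},{"x":0,"y":0,"z":1,"wx":0,"wy":0,"wz":0,"fingers":0},{"x":0,"y":0,"z":0.5,"wx":0,"wy":0,"wz":0,"fingers":0}]' 80; python3 -m crank '[{"x":0,"y":0,"z":0.5,"wx":0,"wy":0,"wz":0,"fingers":0},{"x":0,"y":0,"z":0.5,"wx":0,"wy":0,"wz":0,"fingers":0},{"x":0,"y":0,"z":0.5,"wx":0,"wy":0,"wz":0,"fingers":0},{"x":0,"y":0,"z":0,"wx":0,"wy":0,"wz":0,"fingers":0},{"x":0,"y":0,"z":0,"wx":0,"wy":0,"wz":0,"fingers":0}]' 80
```

```text
time: 10.83
ee_pos: [0.5323, -0.1819, 0.1141]
tool_rot: [[-0.133, 0.991, -0.0], [0.991, 0.133, 0.0], [0.0, -0.0, -1.0]]
contact_force: [-0.1, 0.1, -5.5]
gripper_width: 0.0211
gripper_force: 79.4
time: 11.25
ee_pos: [0.5323, -0.1819, 0.1128]
tool_rot: [[-0.133, 0.991, -0.0], [0.991, 0.133, 0.0], [0.0, -0.0, -1.0]]
contact_force: [0.2, 0.5, -5.9]
gripper_width: 0.0207
gripper_force: 79.4
```

```bash
python3 -m crank '[{"x":0,"y":0,"z":0.5,"wx":0,"wy":0,"wz":0,"fingers":0},{"x":0,"y":0,"z":0.5,"wx":0,"wy":0,"wz":0,"fingers":0},{"x":0,"y":0,"z":0.4,"wx":0,"wy":0,"wz":0,"fingers":0},{"x":0,"y":0,"z":0,"wx":0,"wy":0,"wz":0,"fingers":0},{"x":0,"y":0,"z":0,"wx":0,"wy":0,"wz":0,"fingers":0}]' 80; python3 -m crank '[{"x":0,"y":0,"z":0.4,"wx":0,"wy":0,"wz":0,"fingers":0},{"x":0,"y":0,"z":0.3,"wx":0,"wy":0,"wz":0,"fingers":0},{"x":0,"y":0,"z":0,"wx":0,"wy":0,"wz":0,"fingers":0},{"x":0,"y":0,"z":0,"wx":0,"wy":0,"wz":0,"fingers":0},{"x":0,"y":0,"z":0,"wx":0,"wy":0,"wz":0,"fingers":0}]' 80
```

```text
time: 11.67
ee_pos: [0.5323, -0.1819, 0.1114]
tool_rot: [[-0.133, 0.991, -0.0], [0.991, 0.133, -0.0], [-0.0, -0.0, -1.0]]
contact_force: [-0.9, 0.4, -6.7]
gripper_width: 0.0205
gripper_force: 79.5
time: 12.08
ee_pos: [0.5324, -0.1819, 0.1112]
tool_rot: [[-0.133, 0.991, 0.0], [0.991, 0.133, -0.0], [-0.0, 0.0, -1.0]]
contact_force: [-3.8, 0.9, 6.0]
gripper_width: 0.0207
gripper_force: 81.1
```

Contact came exactly at the seated height (TCP z 0.1112) with about 13 N of press, so the charger is home. Releasing and retreating.

```bash
python3 -m crank '[{"x":0,"y":0,"z":0,"wx":0,"wy":0,"wz":0,"fingers":24},{"x":0,"y":0,"z":0,"wx":0,"wy":0,"wz":0,"fingers":35},{"x":0,"y":0,"z":0,"wx":0,"wy":0,"wz":0,"fingers":60},{"x":0,"y":0,"z":0,"wx":0,"wy":0,"wz":0,"fingers":85},{"x":0,"y":0,"z":0,"wx":0,"wy":0,"wz":0,"fingers":85}]' 20; python3 -m crank '[{"x":0,"y":0,"z":0,"wx":0,"wy":0,"wz":0,"fingers":85},{"x":0,"y":0,"z":0,"wx":0,"wy":0,"wz":0,"fingers":85},{"x":0,"y":0,"z":-5,"wx":0,"wy":0,"wz":0,"fingers":85},{"x":0,"y":0,"z":-10,"wx":0,"wy":0,"wz":0,"fingers":85},{"x":0,"y":0,"z":-20,"wx":0,"wy":0,"wz":0,"fingers":85}]' 20
python3 -m crank '[{"x":0,"y":0,"z":-30,"wx":0,"wy":0,"wz":0,"fingers":85},{"x":0,"y":0,"z":-30,"wx":0,"wy":0,"wz":0,"fingers":85},{"x":-20,"y":0,"z":-30,"wx":0,"wy":0,"wz":0,"fingers":85},{"x":-30,"y":0,"z":-10,"wx":0,"wy":0,"wz":0,"fingers":85},{"x":-20,"y":0,"z":0,"wx":0,"wy":0,"wz":0,"fingers":85}]' 20
python3 -m crank '[{"x":0,"y":0,"z":0,"wx":0,"wy":0,"wz":0,"fingers":85},{"x":0,"y":0,"z":0,"wx":0,"wy":0,"wz":0,"fingers":85},{"x":0,"y":0,"z":0,"wx":0,"wy":0,"wz":0,"fingers":85},{"x":0,"y":0,"z":0,"wx":0,"wy":0,"wz":0,"fingers":85},{"x":0,"y":0,"z":0,"wx":0,"wy":0,"wz":0,"fingers":85}]'
python3 look.py w7; python3 - <<'E'
from h import *
a=bot.read_camera("scene"); b=cv2.imread("pics/w7.png")[...,::-1]
save(np.hstack([cv2.resize(a[130:330,90:290],(400,400)),cv2.resize(b,(400,300))[np.r_[0:300,[299]*100]]]),"end.png")
E
```

```text
time: 12.5
ee_pos: [0.5325, -0.1819, 0.1107]
tool_rot: [[-0.133, 0.991, 0.0], [0.991, 0.133, -0.0], [-0.0, 0.0, -1.0]]
contact_force: [0.2, -0.3, 0.1]
gripper_width: 0.0701
gripper_force: 0.0
time: 12.92
ee_pos: [0.5311, -0.1815, 0.145]
tool_rot: [[-0.133, 0.991, -0.003], [0.991, 0.133, 0.001], [0.001, -0.003, -1.0]]
contact_force: [0.2, 0.4, 0.0]
gripper_width: 0.0846
gripper_force: 0.0
time: 13.33
ee_pos: [0.5438, -0.2535, 0.251]
tool_rot: [[-0.134, 0.991, 0.007], [0.991, 0.134, -0.004], [-0.005, 0.006, -1.0]]
contact_force: [0.2, 0.7, -0.3]
gripper_width: 0.085
gripper_force: 0.0
time: 13.75
ee_pos: [0.5414, -0.2503, 0.2455]
tool_rot: [[-0.134, 0.991, -0.001], [0.991, 0.134, 0.0], [0.001, -0.001, -1.0]]
contact_force: [0.3, -0.2, 0.8]
gripper_width: 0.0851
gripper_force: 0.0
[ 0.5415 -0.2504  0.2455] [[-0.134, 0.991, -0.0], [0.991, 0.134, 0.0], [0.0, -0.0, -1.0]] [ 0.532 -0.18   0.388]
[ 249   41   27  129 3278] ((262.0, 105.0), (128.0, 26.0), 90.0) [[0.5126, -0.1225], [0.5361, -0.1193], [0.5529, -0.2389], [0.5284, -0.2422]]
```

View pics/end.png

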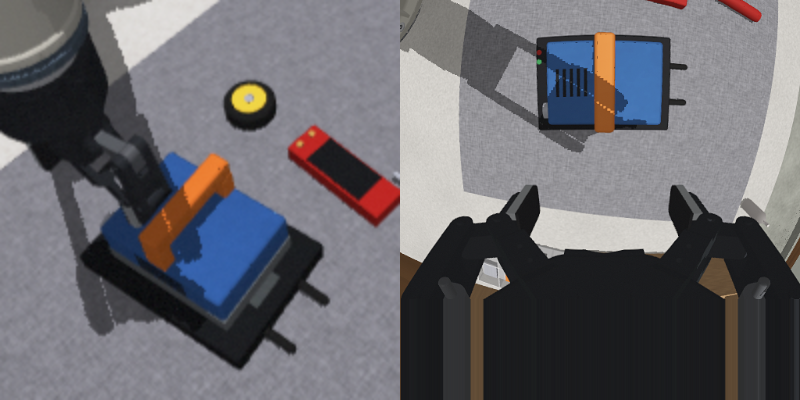

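The charger sits flat on the dock with its vents and display at the lamp end, and the gripper is clear. Wheel and pack are where they were.

```bash
python3 -c "
from workcell import bot
print(bot.finish_job())"
```

```text
the job is handed in; nothing more can be done
None
```

The large blue charger is seated flat on the dock, display towards the lamps; it met the dock at the seated height, the gripper let go, and the job was handed in at about 14 s of the 64 s allowed.

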